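# Lay the tall carton down in its rack lane and push it home

### The arm

A 6-joint arm with a two-finger parallel gripper is mounted at the origin on the work surface. World frame = base frame: x ahead of the robot, y to its left, z up, the work surface at z = 0. Lengths are in m, angles in rad, forces in N, time in s.
With the tool pointing down it reaches from about 0.325 to 0.775 m from the base axis. Payload 5.5 kg.
Tool frame: the origin (TCP) lies midway between the tips of the shut fingers; the grasp point (between the pads) lies 19 mm behind it; z points along the fingers, y is the line along which they close (so a half turn about z gives the same grasp; the last joint's range is limited). The gripper opens to 88 mm and grips with 3 to 60 N. Pads are 20 mm wide; open, the fingers measure 115 mm over their backs; the gripper's body (75 mm by 178 mm) begins 61 mm behind the grasp point.
Start: joints at [1.101, 0.091, 1.231, -0, 1.82, -0.057], TCP at [0.241, 0.55, 0.223] pointing down, gripper open.
Joint ranges: [-2.87, 2.87], [-0.86, 2.18], [0.17, 2.46], [-1.51, 4.65], [0.06, 2.69], [-2.65, 2.65]. Speed limits (rad/s): [2.57, 2.57, 3.01, 3.14, 3.14, 3.14].

### API

Orientations are given as a unit quaternion [w, x, y, z].
In Python, from rig import sensors, viewer, job, trace, mark_of gives the robot as it stands.
- The arm moves only by the tool arm_command, never from a script. Its argument "targets" is a list of rows, each a list of 3 entries, a list of its own where there are three numbers: the shift along the tool's x, y, z in m, then the turn, a rotation vector about the tool's x, y, z in degrees, then the closure, from 0 (fully open) to 1 (shut). A call has 1 to 20 rows; each row is the pose to reach, as a shift and turn from the pose commanded when the call began, along the tool's axes at that moment; what a row does not reach only later rows make up. A row lasts 1/8 s, in which the tool goes at most 62.5 mm and 10.7 degrees, less where a joint would pass 70% of its speed; a pose out of reach is approached as far as the arm can. A call with a gripper value outside its range is refused whole. The fingers move at their own pace and stop on an object; "grip_force" is the grip in N (left out, the last holds). Time passes only in rows, so rows that repeat a pose let the fingers close. It gives the time, the measured TCP pose, the force, the opening and the grip force at its end, in the units of the state.
- sensors.read_state(): the state, without advancing time (a new reading comes with each control period).
- viewer.snapshot(name): name is "scene" or "side" or "wrist"; returns a dict with "image" (480x640x3 uint8, blue, green, red), "fx", "fy", "cx", "cy" (pixels), "world_from_camera" (4x4, takes a point from camera to world coordinates). Camera axes: x right, y down, z forward; pixel columns grow to the right and rows downward; lengths in m; the calibration is good to about 2 mm. The wrist camera is an equidistant fisheye: a pixel r from the principal point sees the ray r / f radians off the axis. A picture is of the moment at which its call begins. There is no depth.
- job.hand_in(): hands the job in; it is judged then, once.
Trained networks look in the newest picture that a camera, given by its name, has taken for a name from the list of things; names that differ only in an ending like _2 or _b are one class to them, and where a whole thing is asked for, a point or a joint stands for the part that bears it (a point fixed in the world has none). Each returns a list of dicts, best first, with "score" (0 to 1); they miss things now and then, are a little off and sometimes report something else, mostly with a low value. They report only what shows in the picture. A call takes as long as a camera call. They do not tell look-alikes from the thing itself.
- trace(query, camera): "region" (480x640 bool, what is visible of it) and "at" ([column, row] in pixels, amid what is visible of it).
- mark_of(query, camera): "at" ([column, row] in pixels: a listed point, or the origin of a listed thing).
The state is a dict: "time": time; "qpos": joint angles; "joint_vel": joint speeds; "effort": joint torques, N m; "ee_pos": TCP position; "tool_rot": TCP orientation; "force": force on the tool from outside, world axes, zero at the start; "ft_torque": the same for the moment, N m; "width": finger opening in m; "grasp_force": force on a finger pad.
Only numpy, scipy, OpenCV 4.12 (cv2) and the standard library are available. Lean on these libraries where they do the work, as an engineer would, in place of code of your own. Each camera call takes 0.05 s, during which the arm holds its last target. There are 200 camera calls.

### The job

Without gripping or lifting it, push the tall carton that stands in one lane of the blue bay over, away from the robot, so that it lies flat on its broad side in that lane. Then push it along the lane until its far end is flush against the back stop, and back off. Leave the other things where they are.

Things in the scene. Friction and masses are not known exactly. Their poses are not given: they have to be found in the camera images.
- bay: Fixed blue sheet-steel bay on the bench, 320 mm long (x, away from the robot) by 260 mm wide (y). Origin: centre of its underside. Floor 4 mm thick. Walls along x at y = -128, 0, +128 mm, 4 mm thick, tops 34 mm above the bench, make two lanes 124 mm wide, centred on y = -64 and +64 mm. Near end (x = -160 mm) open. Place and yaw (up to 17 degrees) vary.
- bay_stop (a point): Point on the inner face of the back stop that closes the bay's far end: at x = 156, y = 0, z = 4 mm (floor level) of the bay, same axes. The stop is square to x and its top is 54 mm above the bench.
- carton_center (a point): Centre of the tall brown rigid carton, 50 (its x) by 90 (y) by 150 mm (z), 0.3 to 0.55 kg, evenly filled. It starts standing on its small end near the open end of either lane, z up, x along the lane away from the robot within 4 degrees; near face 25 mm before this point, top 154 mm above the bench. 1 to 2 N high on the near face tips it; past 18 degrees it falls by itself.
- carton_top (a point): Centre of the tall carton's upper end face, 75 mm from its centre along its z. Once the carton lies down (50 mm high on the lane floor, centre 29 mm above the bench) this is its far end, which goes against the back stop; the near end, where it is pushed, is 75 mm the other way.
- coupling: Bystander, stays put: loose short steel pipe sleeve, 56 mm outside diameter, 50 mm high, standing in the other lane. Origin: centre of its underside.
- short_carton: Bystander, stays put: small loose brown carton, 60 by 80 mm, 60 mm high, on the bench beside the bay. Origin: centre of its underside.
- ubolt: Bystander, stays put: loose steel U-bolt of 10 mm round bar, about 100 by 70 mm, lying on the bench on the bay's other side. Origin: on the underside, at the centre of its bend.
There are look-alikes about, which are no part of the job. Leave any turquoise look-alike of the part that bears carton_center alone.

How it is judged:
By the outcome, as a careful person would: the job done as asked, in the order asked, and still so for the second after the job is handed in, with the robot touching nothing.
It also fails if it takes over 38 s, if anything falls off the work surface, if the arm or the gripper's body presses on something with over 40 N, if the wrist force passes 120 N, or if a joint passes its speed limit or range.

## Working session

There is one attempt and no reset: what is moved stays moved. The work goes in short steps, Python scripts to look and compute and a tool call to move; the robot and the scene stay as the last step left them, time stands still between calls to the robot, and variables do not carry over. Pictures are saved under pics/ and viewed, at most 10 in all, crops included, and the job is handed in when it is done.

Besides the shell and the picture viewer there is one more tool, called after ">>>" by a JSON object that holds its "fn" and its "kwargs". arm_command: Moves the arm, as the interface text tells. Its arguments: {"type":"object","properties":{"targets":{"type":"array","items":{"type":"array"}},"grip_force":{"type":"number"}},"required":["targets"]}

```bash
mkdir -p pics; cat > h.py <<'E'
import numpy as np, cv2
from rig import sensors, viewer, job, trace, mark_of
def ray(s,p):
    T=np.array(s["world_from_camera"]); d=np.array([(p[0]-s["cx"])/s["fx"],(p[1]-s["cy"])/s["fy"],1.])
    return T[:3,3],T[:3,:3]@d
def atz(s,p,z):
    o,d=ray(s,p); return o+d*(z-o[2])/d[2]
def tri(a):
    A=np.zeros((3,3));b=np.zeros(3)
    for s,p in a:
        o,d=ray(s,p); d=d/np.linalg.norm(d); M=np.eye(3)-np.outer(d,d); A+=M;b+=M@o
    return np.linalg.solve(A,b)
def proj(s,X):
    T=np.linalg.inv(np.array(s["world_from_camera"])); c=T[:3,:3]@np.array(X)+T[:3,3]
    return [s["fx"]*c[0]/c[2]+s["cx"],s["fy"]*c[1]/c[2]+s["cy"]]
E
python3 - <<'E'
from h import *
S={}
for c in ["scene","side"]:
    S[c]=viewer.snapshot(c); cv2.imwrite(f"pics/{c}0.png",S[c]["image"])
    print(c,np.round(np.array(S[c]["world_from_camera"])[:3,3],2))
    for q in ["bay","bay_stop","carton_center","carton_top","coupling","short_carton","ubolt"]:
        for r in mark_of(q,c)[:3]: print(c,q,np.round(r["at"]),round(r["score"],2),np.round(atz(S[c],r["at"],{"bay_stop":.004,"carton_center":.079,"carton_top":.154,"coupling":.004}.get(q,0)),3))
print(sensors.read_state())
E
```

```text
scene [1.05 0.69 1.01]
scene bay [282. 263.] 0.73 [ 0.613 -0.025  0.   ]
scene bay_stop [223. 305.] 0.68 [ 0.771 -0.004  0.004]
scene carton_center [340. 233.] 0.86 [0.508 0.039 0.079]
scene carton_center [374. 181.] 0.6 [ 0.35  -0.036  0.079]
scene carton_center [413. 215.] 0.58 [0.355 0.094 0.079]
scene carton_top [340. 206.] 0.82 [0.508 0.036 0.154]
scene carton_top [420. 190.] 0.82 [0.351 0.098 0.154]
scene carton_top [374. 156.] 0.77 [ 0.356 -0.038  0.154]
scene coupling [301. 222.] 0.63 [ 0.511 -0.093  0.004]
scene ubolt [374. 324.] 0.96 [0.56  0.214 0.   ]
side [ 0.37 -0.69  0.74]
side bay [358. 297.] 0.96 [ 0.616 -0.021  0.   ]
side bay_stop [425. 275.] 0.58 [0.786 0.004 0.004]
side carton_center [306. 259.] 0.69 [0.514 0.042 0.079]
side carton_center [234. 304.] 0.64 [ 0.353 -0.054  0.079]
side carton_center [229. 254.] 0.57 [0.356 0.095 0.079]
side carton_top [306. 234.] 0.91 [0.514 0.034 0.154]
side carton_top [228. 274.] 0.81 [ 0.352 -0.048  0.154]
side carton_top [221. 226.] 0.66 [0.35  0.099 0.154]
side coupling [318. 333.] 0.95 [ 0.507 -0.102  0.004]
side short_carton [400. 396.] 0.55 [ 0.618 -0.272  0.   ]
side ubolt [311. 238.] 0.6 [0.563 0.206 0.   ]
{'time': 0.8, 'qpos': array([ 1.10125236e+00,  9.10491841e-02,  1.23067687e+00,  1.58629347e-05,
        1.81978271e+00, -5.66676826e-02]), 'joint_vel': array([ 1.77893020e-03, -2.92204557e-04,  4.11081735e-04,  3.37373084e-05,
       -2.07621064e-05,  4.56105272e-05]), 'effort': array([-1.67473809e-03, -4.46147275e+01, -4.06484663e+01,  6.96302438e-02,
        1.90912269e-02,  2.97759880e-05]), 'ee_pos': array([0.24073703, 0.54961272, 0.22267473]), 'tool_rot': array([3.48627511e-06, 2.04973066e-01, 9.78767613e-01, 4.24987315e-05]), 'force': array([ 0.25822143, -0.36639871, -0.54539438]), 'ft_torque': array([-0.0102852 , -0.05540872,  0.02503137]), 'grasp_force': 0.0, 'width': 0.08791407189712543}
```

View pics/scene0.png

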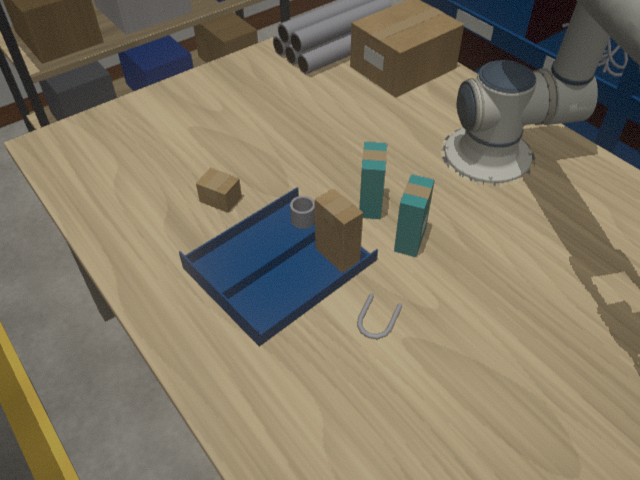

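View pics/side0.png

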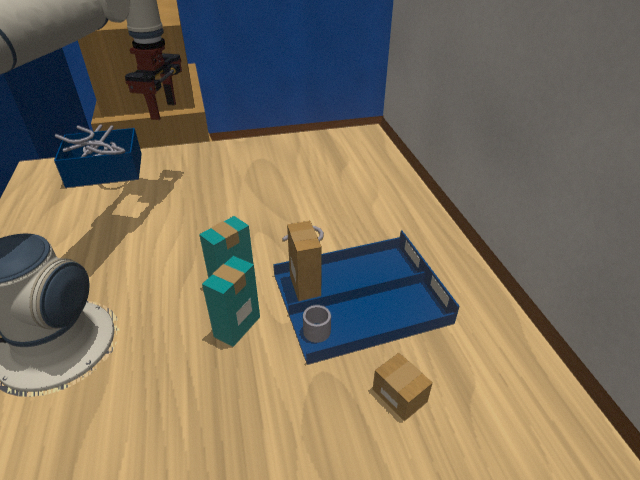

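Three candidates for the tall carton: brown at scene (340,233), and turquoise at (374,181) and (413,215). Only the brown one stands in a lane of the blue bay; the turquoise ones stand on the bench before it. I'll confirm this in a crop and fit the bay pose.

```bash
python3 - <<'E'
from h import *
from scipy.optimize import least_squares
S={c:viewer.snapshot(c) for c in ["scene","side"]}
s=S["scene"]["image"][130:350,170:450]; cv2.imwrite("pics/crop.png",cv2.resize(s,None,fx=2.7,fy=2.7,interpolation=cv2.INTER_CUBIC))
# bay corners (top points) read by eye in pixels
obs=[("scene",(181,254),(.16,-.13,.054)),("scene",(260,330),(.16,.13,.054)),("scene",(377,250),(-.16,.13,.034)),("scene",(298,189),(-.16,-.13,.034)),
("side",(402,233),(.16,.13,.054)),("side",(457,304),(.16,-.13,.054)),("side",(275,267),(-.16,.13,.034)),("side",(303,344),(-.16,-.13,.034))]
def W(p,X):
    c,n=np.cos(p[2]),np.sin(p[2]); return [p[0]+c*X[0]-n*X[1],p[1]+n*X[0]+c*X[1],X[2]]
f=lambda p:np.ravel([np.array(proj(S[c],W(p,X)))-u for c,u,X in obs])
r=least_squares(f,[.615,-.022,.12],loss="soft_l1");p=r.x;print(p,np.degrees(p[2]));print(np.round(f(p).reshape(-1,2),1))
for q in ["carton_center","carton_top"]:
    u=[]
    for c in S: u.append((S[c],mark_of(q,c)[0]["at"]))
    X=tri(u); d=X[:2]-p[:2];c,n=np.cos(p[2]),np.sin(p[2]);print(q,X,"bay",c*d[0]+n*d[1],-n*d[0]+c*d[1])
for X in [(156/1000,.064,0),(-.16,.064,0),(-.25,.064,0),(-.01,.064,0)]: print(X,W(p,X))
E
```

```text
[ 0.61689624 -0.01961868  0.07980251] 4.572347186533133
[[-1.6 -1.3]
 [-1.8  2.3]
 [ 2.5  0.4]
 [ 0.3 -1.8]
 [-1.8 -4.1]
 [-0.1  0.3]
 [-3.3 -4.4]
 [ 1.8  7.5]]
carton_center [ 0.35105064 -0.04663665  0.075224  ] bay -0.26715335419780667 -0.005739348741201949
carton_top [0.50724707 0.03566151 0.15926493] bay -0.10489339481515743 0.06384524694389339
(0.156, 0.064, 0) [np.float64(0.767297824777369), np.float64(0.056613625165368414), 0]
(-0.16, 0.064, 0) [np.float64(0.4523035045792032), np.float64(0.031422788678752284), 0]
(-0.25, 0.064, 0) [np.float64(0.3625899323708649), np.float64(0.02424818335028566), 0]
(-0.01, 0.064, 0) [np.float64(0.6018261249264338), np.float64(0.04338046422619665), 0]
```

View pics/crop.png

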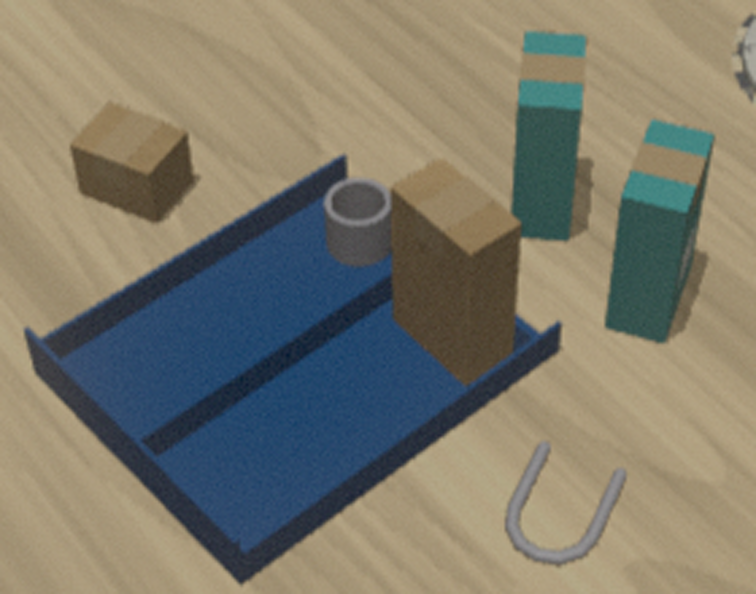

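The crop confirms it: the brown carton stands in the +y lane at crop (455,270), the sleeve is in the other lane, and the turquoise pair is outside the bay. I'll refit using the corners read from the crop.

```bash
python3 - <<'E'
from h import *
from scipy.optimize import least_squares
from scipy.spatial.transform import Rotation as R
s=viewer.snapshot("scene")
px=lambda u:(u[0]/2.7+170-.3,u[1]/2.7+130-.3)
W=lambda p,X:[p[0]+np.cos(p[2])*X[0]-np.sin(p[2])*X[1],p[1]+np.sin(p[2])*X[0]+np.cos(p[2])*X[1],X[2]]
def fit(obs,p0):
    f=lambda p:np.ravel([np.array(proj(s,W(p,X)))-px(u) for u,X in obs])
    r=least_squares(f,p0).x; print(np.round(r,4),np.degrees(r[2]),np.round(f(r),1)); return r
b=fit([((27,330),(.16,-.13,.054)),((243,545),(.16,.13,.054)),((560,323),(-.16,.13,.034)),((345,155),(-.16,-.13,.034)),((243,582),(.16,.13,0)),((560,350),(-.16,.13,0))],[.615,-.02,.1])
c=fit([((392,190),(.025,-.045,.154)),((440,160),(-.025,-.045,.154)),((520,225),(-.025,.045,.154)),((470,252),(.025,.045,.154)),((467,384),(.025,.045,.004))],[.51,.035,.1])
print("stop lane",W(b,(.156,.064,0)),"near face",W(c,(-.025,0,0)))
st=sensors.read_state(); M=R.from_quat(np.roll(st["tool_rot"],-1)); print(M.as_matrix().round(3))
# goal: tool down, tool y along bay y(yaw), in tool frame shift; start pre-push point
y=b[2]; cx=np.array([0,0,-1.])
for sg in (1,-1):
    Y=sg*np.array([-np.sin(y),np.cos(y),0]); G=R.from_matrix(np.c_[np.cross(Y,cx),Y,cx]); print(sg,(M.inv()*G).as_rotvec(degrees=True).round(2))
for P in [(W(c,(-.065,0,.22))),(W(c,(-.065,0,.135)))]: print(P,M.inv().apply(np.array(P)-st["ee_pos"]).round(4))
E
```

```text
[ 0.6161 -0.0231  0.0859] 4.921083196718823 [-0.8  0.  -1.5 -0.6  1.5 -0.6 -0.3 -0.9  0.7  1.5  0.5 -0.2]
[0.5089 0.0335 0.0472] 2.7022538886800316 [-1.1 -1.   0.1 -1.2  1.  -1.   0.3  1.2 -0.3  1.7]
stop lane [np.float64(0.7659947174917684), np.float64(0.05406862898631794), 0] near face [np.float64(0.48391117107979537), np.float64(0.0323178835133522), 0]
[[-0.916  0.401  0.   ]
 [ 0.401  0.916 -0.   ]
 [-0.    -0.    -1.   ]]
1 [ -0.     0.   -28.57]
-1 [  0.     0.   151.43]
[np.float64(0.44395565023475625), np.float64(0.030432053722081315), 0.22] [-0.3945 -0.394   0.0026]
[np.float64(0.44395565023475625), np.float64(0.030432053722081315), 0.135] [-0.3945 -0.394   0.0876]
```

>>> {"fn": "arm_command", "kwargs": {"targets": [[[-0.026,-0.026,0],[0,0,-2],0.5],[[-0.056,-0.056,0],[0,0,-4],0.5],[[-0.088,-0.088,0],[0,0,-6],0.5],[[-0.12,-0.12,0],[0,0,-9],0.5],[[-0.152,-0.152,0],[0,0,-12],0.5],[[-0.184,-0.184,0],[0,0,-15],0.5],[[-0.216,-0.216,0],[0,0,-18],0.5],[[-0.248,-0.248,0],[0,0,-21],0.5],[[-0.28,-0.28,0],[0,0,-23],0.5],[[-0.312,-0.312,0],[0,0,-25],0.5],[[-0.344,-0.344,0],[0,0,-27],0.5],[[-0.372,-0.372,0],[0,0,-28],0.5],[[-0.389,-0.389,0],[0,0,-28.6],0.5],[[-0.3945,-0.394,0.0026],[0,0,-28.6],0.5],[[-0.3945,-0.394,0.0026],[0,0,-28.6],0.5]]}}

```text
time: 3.02
ee_pos: [0.4439, 0.0306, 0.2197]
tool_rot: [-0.0, -0.043, 0.999, 0.0]
force: [-0.3, 0.1, 0.3]
width: 0.0443
grasp_force: 0.0
```

>>> {"fn": "arm_command", "kwargs": {"targets": [[[0,0,0.02],[0,0,0],0.5],[[0,0,0.05],[0,0,0],0.5],[[0,0,0.075],[0,0,0],0.5],[[0,0,0.085],[0,0,0],0.5],[[-0.006,0,0.085],[0,0,0],0.5],[[-0.014,0,0.085],[0,0,0],0.5],[[-0.02,0,0.085],[0,0,0],0.5],[[-0.026,0,0.085],[0,0,0],0.5],[[-0.032,0,0.085],[0,0,0],0.5],[[-0.038,0,0.085],[0,0,0],0.5],[[-0.044,0,0.085],[0,0,0],0.5],[[-0.05,0,0.085],[0,0,0],0.5]]}}

```text
time: 4.53
ee_pos: [0.4943, 0.0348, 0.135]
tool_rot: [0.0, -0.043, 0.999, 0.0]
force: [-1.2, 0.3, 1.0]
width: 0.0442
grasp_force: 0.3
```

```bash
python3 - <<'E'
from h import *
a=[viewer.snapshot(c)["image"] for c in("scene","side")]
cv2.imwrite("pics/p1.png",np.hstack([a[0][120:400,160:460],a[1][170:450,180:480]]))
print(sensors.read_state()["force"])
E
```

```text
[-0.5944968  -0.33989546  0.05327416]
```

View pics/p1.png

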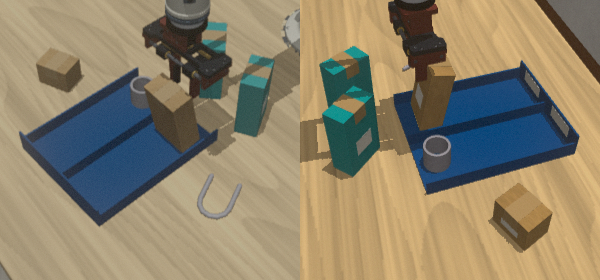

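The fingers touch the near face and the carton (about (170,112) left, (434,97) right) has started to lean away from the robot. I'll keep pushing.

>>> {"fn": "arm_command", "kwargs": {"targets": [[[-0.006,0,0],[0,0,0],0.5],[[-0.012,0,0],[0,0,0],0.5],[[-0.018,0,0],[0,0,0],0.5],[[-0.024,0,0],[0,0,0],0.5],[[-0.03,0,0],[0,0,0],0.5],[[-0.036,0,0],[0,0,0],0.5],[[-0.042,0,0],[0,0,0],0.5],[[-0.042,0,0],[0,0,0],0.5],[[-0.042,0,0],[0,0,0],0.5],[[-0.042,0,0],[0,0,0],0.5],[[-0.042,0,0],[0,0,0],0.5]]}}

```text
time: 6.0
ee_pos: [0.5356, 0.0384, 0.1351]
tool_rot: [0.0, -0.043, 0.999, -0.0]
force: [-0.5, -0.4, -0.2]
width: 0.0442
grasp_force: 0.0
```

```bash
python3 - <<'E'
from h import *
a=[viewer.snapshot(c)["image"] for c in("scene","side")]
cv2.imwrite("pics/p2.png",np.hstack([a[0][120:400,160:460],a[1][170:450,180:480]]))
print(sensors.read_state()["force"])
E
```

```text
[-0.07013226  0.30952467  1.1276753 ]
```

View pics/p2.png

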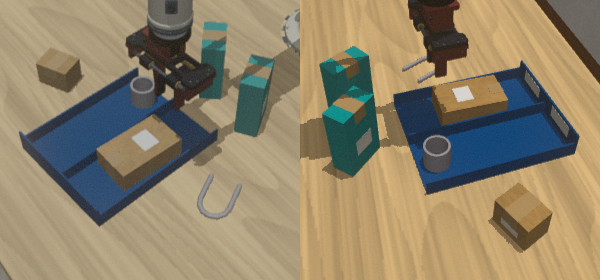

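The carton lies flat in the lane (left (140,150), right (470,100)), with a gap left before the stop. Next I'll measure its ends.

```bash
python3 - <<'E'
from h import *
b=(.6161,-.0231,.0859);c,n=np.cos(b[2]),np.sin(b[2])
B=lambda X:np.round([c*(X[0]-b[0])+n*(X[1]-b[1]),-n*(X[0]-b[0])+c*(X[1]-b[1]),X[2]],3)
for k in("scene","side"):
    s=viewer.snapshot(k)
    for q,z in(("carton_center",.029),("carton_top",.029)):
        for r in mark_of(q,k)[:3]: print(k,q,np.round(r["at"]),round(r["score"],2),B(atz(s,r["at"],z)))
    for r in trace("carton_center",k)[:3]:
        h=cv2.approxPolyDP(cv2.convexHull(np.argwhere(r["region"])[:,::-1].astype(np.int32)),4,True)[:,0]
        print(k,round(r["score"],2),[(list(map(int,u)),list(map(float,B(atz(s,u,.054))[:2]))) for u in h])
E
```

```text
scene carton_center [412. 215.] 0.92 [-0.288  0.109  0.029]
scene carton_center [301. 270.] 0.83 [-0.005  0.059  0.029]
scene carton_top [377. 155.] 0.95 [-0.379 -0.086  0.029]
scene carton_top [418. 187.] 0.86 [-0.365  0.057  0.029]
scene carton_top [266. 290.] 0.63 [0.08  0.052 0.029]
scene 0.9 [([383, 142], [-0.402, -0.09]), ([380, 216], [-0.216, 0.078]), ([360, 216], [-0.184, 0.049]), ([365, 143], [-0.367, -0.117])]
scene 0.83 [([430, 178], [-0.387, 0.072]), ([427, 220], [-0.281, 0.155]), ([417, 253], [-0.196, 0.202]), ([395, 251], [-0.167, 0.168]), ([409, 178], [-0.352, 0.04])]
scene 0.6 [([341, 260], [-0.069, 0.111]), ([339, 275], [-0.039, 0.136]), ([287, 309], [0.089, 0.129]), ([257, 281], [0.089, 0.038]), ([258, 266], [0.064, 0.009]), ([311, 234], [-0.072, 0.017])]
side carton_center [232. 303.] 0.88 [-0.265  0.045  0.029]
side carton_center [350. 270.] 0.8 [0.004 0.06  0.029]
side carton_center [227. 256.] 0.7 [-0.25   0.196  0.029]
side carton_top [224. 225.] 0.64 [-0.238  0.316  0.029]
side carton_top [227. 272.] 0.58 [-0.259  0.142  0.029]
side carton_top [350. 268.] 0.49 [0.006 0.066 0.029]
side 0.77 [([386, 276], [0.059, -0.007]), ([322, 295], [-0.089, -0.016]), ([312, 260], [-0.075, 0.092]), ([372, 245], [0.073, 0.098])]
side 0.76 [([234, 345], [-0.282, -0.085]), ([214, 336], [-0.314, -0.052]), ([202, 286], [-0.317, 0.088]), ([233, 256], [-0.239, 0.161]), ([253, 266], [-0.204, 0.115]), ([259, 312], [-0.221, -0.021])]
side 0.75 [([252, 261], [-0.202, 0.131]), ([208, 275], [-0.301, 0.117]), ([200, 234], [-0.299, 0.265]), ([235, 217], [-0.208, 0.306]), ([247, 226], [-0.187, 0.261])]
```

>>> {"fn": "arm_command", "kwargs": {"targets": [[[0.02,-0.002,0],[0,0,0],0.5],[[0.045,-0.005,0],[0,0,0],0.5],[[0.06,-0.005,0.01],[0,0,0],0.5],[[0.06,-0.005,0.04],[0,0,0],0.5],[[0.06,-0.005,0.075],[0,0,0],0.5],[[0.06,-0.005,0.105],[0,0,0],0.5],[[0.06,-0.005,0.115],[0,0,0],0.5],[[0.05,-0.005,0.115],[0,0,0],0.5],[[0.03,-0.005,0.115],[0,0,0],0.5],[[0.02,-0.005,0.115],[0,0,0],0.5],[[0.014,-0.005,0.115],[0,0,0],0.5],[[0.008,-0.005,0.115],[0,0,0],0.5],[[0.002,-0.005,0.115],[0,0,0],0.5],[[-0.004,-0.005,0.115],[0,0,0],0.5],[[-0.012,-0.005,0.115],[0,0,0],0.5],[[-0.02,-0.005,0.115],[0,0,0],0.5],[[-0.028,-0.005,0.115],[0,0,0],0.5],[[-0.036,-0.005,0.115],[0,0,0],0.5],[[-0.044,-0.005,0.115],[0,0,0],0.5],[[-0.05,-0.005,0.115],[0,0,0],0.5]]}}

```text
time: 9.0
ee_pos: [0.5864, 0.0377, 0.02]
tool_rot: [-0.0, -0.043, 0.999, -0.0]
force: [-5.5, -0.6, 3.9]
width: 0.0439
grasp_force: 2.5
```

>>> {"fn": "arm_command", "kwargs": {"targets": [[[-0.004,0,0],[0,0,0],0.5],[[-0.007,0,0],[0,0,0],0.5],[[-0.01,0,0],[0,0,0],0.5],[[-0.012,0,0],[0,0,0],0.5],[[-0.014,0,0],[0,0,0],0.5]]}}

```text
time: 9.62
ee_pos: [0.5999, 0.0389, 0.02]
tool_rot: [-0.0, -0.043, 0.999, 0.0]
force: [-5.3, -0.3, 3.8]
width: 0.0435
grasp_force: 2.3
```

>>> {"fn": "arm_command", "kwargs": {"targets": [[[-0.0015,0,0],[0,0,0],0.5],[[-0.003,0,0],[0,0,0],0.5]]}}

```text
time: 9.88
ee_pos: [0.6029, 0.0392, 0.02]
tool_rot: [0.0, -0.043, 0.999, -0.0]
force: [-4.9, -0.8, 3.6]
width: 0.044
grasp_force: 2.2
```

```bash
python3 - <<'E'
from h import *
a=[viewer.snapshot(c)["image"] for c in("scene","side")]
f=lambda i:cv2.resize(i,None,fx=2,fy=2,interpolation=cv2.INTER_CUBIC)
cv2.imwrite("pics/p3.png",np.hstack([f(a[0][200:360,170:370]),f(a[1][210:370,270:470])]))
print(sensors.read_state()["force"])
E
```

```text
[-3.57597093 -0.12063642  2.42931408]
```

View pics/p3.png

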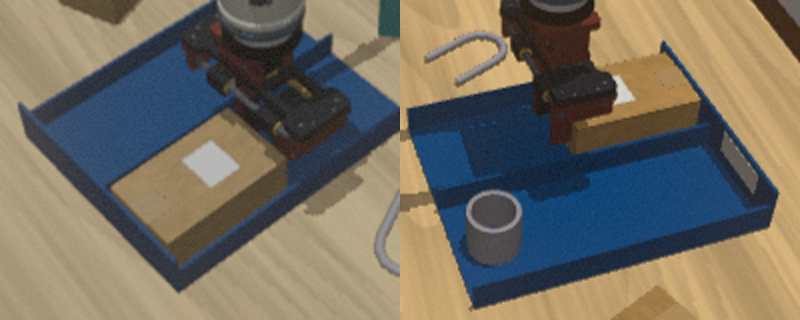

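The carton is nearly at the stop, its far edge around left (140,220), and it sits straight in the lane. The force is still only sliding friction, so I'll go on in small steps.

>>> {"fn": "arm_command", "kwargs": {"targets": [[[-0.0015,0,0],[0,0,0],0.5],[[-0.003,0,0],[0,0,0],0.5],[[-0.0045,0,0],[0,0,0],0.5]]}}

```text
time: 10.35
ee_pos: [0.6065, 0.0395, 0.02]
tool_rot: [-0.001, -0.043, 0.999, -0.0]
force: [-11.1, -0.7, 7.3]
width: 0.0438
grasp_force: 6.0
```

>>> {"fn": "arm_command", "kwargs": {"targets": [[[-0.0015,0,0],[0,0,0],0.5],[[-0.003,0,0],[0,0,0],0.5]]}}

```text
time: 10.6
ee_pos: [0.6064, 0.0395, 0.02]
tool_rot: [-0.005, -0.043, 0.999, -0.0]
force: [-26.1, -2.2, 14.4]
width: 0.0437
grasp_force: 13.0
```

It's stalled against the stop: force went from 5 to 26 N with no travel. Backing off.

>>> {"fn": "arm_command", "kwargs": {"targets": [[[0.002,0,0],[0,0,0],0.5],[[0.008,0,0],[0,0,0],0.5],[[0.025,0,0],[0,0,0],0.5],[[0.05,0,0],[0,0,0],0.5],[[0.06,0,0],[0,0,0],0.5],[[0.06,0,-0.03],[0,0,0],0.5],[[0.06,0,-0.08],[0,0,0],0.5],[[0.06,0,-0.13],[0,0,0],0.5],[[0.06,0,-0.18],[0,0,0],0.5],[[0.1,0,-0.2],[0,0,0],0.5],[[0.14,0,-0.2],[0,0,0],0.5],[[0.14,0,-0.2],[0,0,0],0.5]]}}

```text
time: 12.1
ee_pos: [0.4704, 0.0277, 0.2212]
tool_rot: [0.002, -0.043, 0.999, -0.0]
force: [0.2, 0.3, -0.3]
width: 0.044
grasp_force: 0.0
```

```bash
python3 - <<'E'
from h import *
a=[viewer.snapshot(c)["image"] for c in("scene","side")]
f=lambda i:cv2.resize(i,None,fx=2,fy=2,interpolation=cv2.INTER_CUBIC)
cv2.imwrite("pics/p4.png",np.hstack([f(a[0][160:360,170:370]),f(a[1][220:420,270:470])]))
print(sensors.read_state()["force"],sensors.read_state()["ee_pos"])
E
```

```text
[-0.47492275  1.11219499 -0.36697106] [0.47158697 0.02777409 0.22026879]
```

View pics/p4.png

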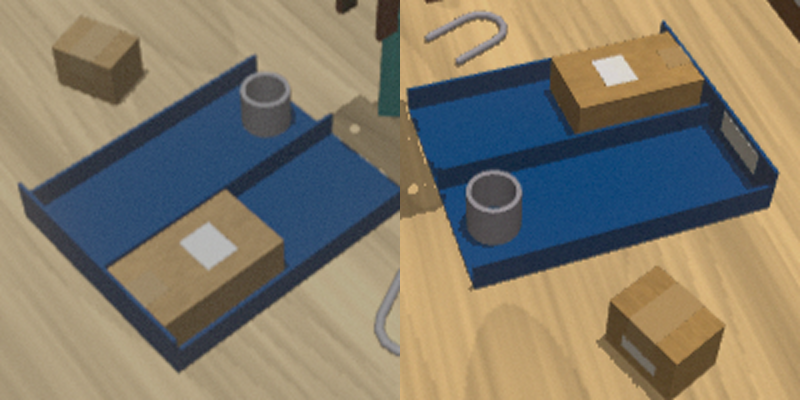

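The carton lies flat, with its far end against the back stop along its full width (left (105,265)–(175,335)). The sleeve, short carton and U-bolt haven't moved, and the arm is clear.

```bash
python3 -c "
from rig import job; print(job.hand_in())"
```

```text
the job is handed in; nothing more can be done
None
```

I pushed the brown carton over so it lies flat in its lane, slid it flush against the back stop and backed the arm off without moving anything else; the job was handed in at about 12 s, with no verdict returned.

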